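# Clamp a small painted panel in the cam clamp

### The job

Set the small painted panel down gently, face up, lengthwise on the bed of the green cam clamp between its two cork-faced jaws. Then crank the red handle round, counter-clockwise seen from above, until you feel the follower ride over the lip and settle in the cam's flat dwell, and let go there, so that the clamp stays shut by itself and holds the panel. Keep hold of the knob until it rests there; the crank must not be let spring back. Leave the other things on the bench alone.

Things in the scene. Friction and masses are not known exactly. Their poses are not given: they have to be found in the camera images.
- panel_mid (a point): Small wooden panel painting, 110 mm long (x) x 56 wide (y) x 20 thick (z), about 0.1 kg: dark wood edges, on its upper face a gold border and a green field with a red figure. The point is its centre, 10 mm above its underside; z points up out of the painted face. It starts face up on the bench. Either end may face the cam.
- bed_mid (a point): Middle of the panel's place, on top of the clamp's bed, 36 mm above the bench. x runs level from the fixed jaw to the moving jaw and cam, y across, z up. The bed rail is 40 mm wide in y, so the panel overhangs it on both sides. Fixed jaw's cork face: x = -55 mm; open moving jaw's: x = +67 mm (gap 122 mm). Jaws are 60 mm wide; the fixed one rises 26 mm above the bed, the moving one 46 mm.
- clamp: The green cam clamp, screwed down; base plate 310 x 100 x 12 mm. Origin on the bench near the plate's middle; axes as the bed's. Bed middle at x = -80 mm; upright camshaft at x = +105 mm. Closed on a panel, the jaw pushes it against the fixed jaw.
- jaw: Moving jaw, green, cork-faced. Origin on the bench under the clamp's middle when open; axes as the bed's. Closing, it travels 12 mm towards -x to meet a panel held against the fixed jaw, then stays there while its spring (6.5 N/mm) is squeezed, so its place tells nothing more of the cam. Grip: about 12.5 N with the follower in the flat, up to 24 N on the lips. Let go on the rise, crank and jaw spring back.
- crank: Red crank: origin on the camshaft's axis at bench height, z up, x along the arm to the knob, 65 mm from axis to knob. Arm's top 65 mm, hub's top 72 mm above the bench. It sits on a toothed hub at any angle to the cam, so its angle at the flat differs each time: counter-clockwise from the start it takes 170 to 250 degrees to the middle of the flat. The index does not slip.
- shaft_top (a point): Top of the camshaft. Feel at the knob, turned counter-clockwise: up to 90 degrees free, then the brass roller climbs the steel cam's spiral for 140 degrees (resistance 1 growing to 8 N); over a lip the crank is drawn onward by itself (6 to 12 N, fading), to rest in the flat's middle, 20 degrees past the lip. Further on, resistance grows to 11 N near the far lip, 21 degrees on; beyond it the clamp drops open.
- knob_mid (a point): Middle of the black knob at the end of the crank arm: an upright round grip 22 mm across, 48 mm tall, from 68 to 116 mm above the bench; the point is on its axis, 92 mm above the bench. It revolves freely on its pin, so the hand need not turn with the crank.
- jar: Glass jar with a white lid, 54 mm across, 62 mm tall; origin at its underside. To be left alone.
- solvent_bottle: White solvent bottle with a blue cap, 60 mm across, 150 mm tall; origin at its underside. To be left alone.
- amber_bottle: Amber glass bottle, 56 mm across, 140 mm tall; origin at its underside. To be left alone.
- pigment_tin: Low orange tin, 60 mm across, 45 mm tall; origin at its underside. To be left alone.
- brush: Brush, 170 mm long; origin at its underside. To be left alone.
- spatula: Spatula, 180 mm long; origin at its underside. To be left alone.
- sanding_block: Cork sanding block, 90 x 45 x 30 mm; origin at its underside. To be left alone.
There are look-alikes about, which are no part of the job. What is shaped like the part that bears panel_mid but blue or purple is not meant.

How it is judged:
On the way, in this order (a step that is already met when the one before it is completed fails the run):
1. The panel lies flat, face up and released, lengthwise on the bed between the jaws (x of panel_mid in the frame of bed_mid between -0.009 and 0.009 m and y of panel_mid in the frame of bed_mid between -0.008 and 0.008 m and z of panel_mid in the frame of bed_mid between 0.007 and 0.013 m and angle between panel_mid's own z axis and vertical below 0.06 rad and contact force between the fingers and panel below 0.1 N and linear speed of panel below 0.02 m/s), for 0.2 s.
2. The clamp is shut on the panel and stays shut with the crank let go: the follower rests in the cam's flat (x of panel_mid in the frame of bed_mid between -0.003 and 0.003 m and y of panel_mid in the frame of bed_mid between -0.008 and 0.008 m and z of panel_mid in the frame of bed_mid between 0.007 and 0.013 m and angle between panel_mid's own z axis and vertical below 0.06 rad and contact force between jaw and panel between 8 and 17 N and contact force between each of the fingers, the arm and crank below 0.1 N and angular speed of crank below 0.05 rad/s), for 0.5 s.
At the end, for the whole second after the job is handed in: The crank has been let go and stands still with the follower in the cam's flat; the panel lies flat and face up on the bed, within 3 mm of its place lengthwise and 8 mm across, held between the jaws with 8 to 17 N (about 12.5 N is the grip in the flat) (x of panel_mid in the frame of bed_mid between -0.003 and 0.003 m and y of panel_mid in the frame of bed_mid between -0.008 and 0.008 m and z of panel_mid in the frame of bed_mid between 0.007 and 0.013 m and angle between panel_mid's own z axis and vertical below 0.06 rad and contact force between jaw and panel between 8 and 17 N and angular speed of crank below 0.05 rad/s and linear speed of panel below 0.01 m/s and contact force between the fingers and crank below 0.1 N and contact force between the fingers and panel below 0.1 N); the robot touches nothing.
It fails at once if The crank is let run free with the panel not gripped: it turns faster than 1.5 rad/s with no finger on it while the jaw presses on the panel with less than 6 N (angular speed of crank above 1.5 rad/s and contact force between the fingers and crank below 0.1 N and contact force between jaw and panel below 6 N).
It fails at once if The panel is dropped or knocked (moves faster than 0.35 m/s with no finger on it) (linear speed of panel above 0.35 m/s and contact force between the fingers and panel below 0.1 N).
It fails at once if Another thing on the bench is moved by more than 30 mm (distance of any of jar, solvent_bottle, amber_bottle, pigment_tin, brush, spatula, sanding_block from where it was at the start of the episode above 0.03 m).
It also fails if it takes over 72 s, if anything falls off the work surface, if the arm or the gripper's body presses on something with over 40 N, if the wrist force passes 120 N, or if a joint passes its speed limit or range.

### The arm

A 6-joint arm with a two-finger parallel gripper is mounted at the origin on the work surface. World frame = base frame: x ahead of the robot, y to its left, z up, the work surface at z = 0. Lengths are in m, angles in rad, forces in N, time in s.
With the tool pointing down it reaches from about 0.35 to 0.975 m from the base axis. Payload 4.9 kg.
Tool frame: the origin (TCP) lies on the mounting face of the last link; the fingertips stand 173 mm ahead of it and the grasp point (between the pads) lies 155 mm ahead of it; z points along the fingers, y is the direction in which the jaws open and shut (so a half turn about z gives the same grasp; the last joint's range is limited). The gripper opens to 85 mm and grips with 20 to 120 N. Pads are 22 mm wide; open, the fingers measure 114 mm over their backs; the gripper's body (76 mm by 85 mm) begins 54 mm behind the grasp point. The pads swing forward as they close: fully open they stand 13 mm farther back than shut.
Start: joints at [-1.22, 0.053, 1.613, -0, 1.476, -0.119], TCP at [0.283, -0.557, 0.405] pointing down, gripper open.
Joint ranges: [-3.01, 3.01], [-1.01, 2.22], [0.06, 2.58], [-1.02, 4.17], [0.09, 2.62], [-3.14, 3.14]. Speed limits (rad/s): [2.57, 2.57, 3.14, 3.14, 3.14, 3.14].

### API

Orientations are given as a unit quaternion [w, x, y, z].
In Python, from plant import manip gives the robot as it stands.
- The arm moves only by the tool play_rows, never from a script. Its argument "increments" is a list of rows, each an object with "offset": the shift along the tool's x, y, z in mm, a list of three; "twist": the turn about the tool's z in rad; "grip": the opening, from 0 (shut) to 1 (fully open). In form: [{"offset": [dx, dy, dz], "twist": twist, "grip": grip}, ...]. A call has 1 to 5 rows; each row is the pose to reach, as a shift and turn from the pose commanded when the call began, along the tool's axes at that moment; what a row does not reach only later rows make up. A row lasts 1/12 s, in which the tool goes at most 41.7 mm and 7.16 degrees, less where a joint would pass 70% of its speed; a pose out of reach is approached as far as the arm can. A call with a gripper value outside its range is refused whole. The fingers move at their own pace and stop on an object; the grip force is fixed at half the most. Time passes only in rows, so rows that repeat a pose let the fingers close. It gives the time, the measured TCP pose, the force and the opening at its end, in the units of the state.
- manip.state(): the state, without advancing time (a new reading comes with each control period).
- manip.grab_frame(name): name is "scene" or "top" or "wrist"; returns the picture (420x560x3 uint8, blue, green, red); there is no depth.
- manip.get_calibration(name): a dict with "fx", "fy", "cx", "cy" (pixels), "k1" (the pictures are not rectified: a ray, as slopes to the right and down, at radius r is drawn at 1 + k1 r^2 times it, then the intrinsics apply), "T" (4x4, takes a point from camera to world coordinates). Camera axes: x right, y down, z forward; pixel columns grow to the right and rows downward; lengths in m; the calibration is good to about 2 mm. A picture is of the moment at which its call begins: read the wrist's pose just before it. get_calibration takes no time and is no camera call; for the wrist camera it gives the pose at the moment of the call.
- manip.job_done(): hands the job in, once; it reports no verdict.
Trained networks look in the newest picture that a camera, given by its name, has taken for a name from the list of things; names that differ only in an ending like _2 or _b are one class to them, and where a whole thing is asked for, a point or a joint stands for the part that bears it (a point fixed in the world has none). Each returns a list of dicts, best first, with "p" (0 to 1); they miss things now and then, are a little off and sometimes report something else, mostly with a low value. They report only what shows in the picture. A call takes as long as a camera call. They do not tell look-alikes from the thing itself.
- manip.boxes_of(query, camera): "xyz" ([x, y, z] in m, in the coordinates of the camera as it stood for that picture, good to about 4 mm: the middle of the surface that is visible of it).
- manip.tip_of(query, camera): "xyz" ([x, y, z] in m, in the coordinates of the camera as it stood for that picture, good to about 4 mm: a listed point, or the origin of a listed thing).
The state is a dict: "time": time; "joint_pos": joint angles; "joint_vel": joint speeds; "joint_efforts": joint torques, N m; "tool_pos": TCP position; "tool_rot": TCP orientation; "contact_force": force on the tool from outside, world axes, zero at the start; "ft_torque": the same for the moment, N m; "gripper_width": opening from 0.0 (shut) to 1.0 (fully open).
Only numpy, scipy, OpenCV 4.12 (cv2) and the standard library are available. Lean on these libraries where they do the work, as an engineer would, in place of code of your own. Each camera call takes 0.05 s, during which the arm holds its last target. There are 200 camera calls.

## Working session

There is one attempt and no reset: what is moved stays moved. The work goes in short steps, Python scripts to look and compute and a tool call to move; the robot and the scene stay as the last step left them, time stands still between calls to the robot, and variables do not carry over. Pictures are saved under pics/ and viewed, about 8 in all and at most 12, crops included, and the job is handed in when it is done.

Besides the shell and the picture viewer there is one more tool, called after "Call:" as name(argument=value, ...) on one line, values as JSON. play_rows: Moves the arm, as the interface text tells. Its arguments: {"type":"object","properties":{"increments":{"type":"array"}},"required":["increments"]}

```bash
mkdir -p pics; cat > h.py <<'E'
import numpy as np, cv2
from plant import manip
from scipy.spatial.transform import Rotation as R
def look(cam, qs, save=None):
    T=np.array(manip.get_calibration(cam)["T"]); im=manip.grab_frame(cam)
    if save: cv2.imwrite("pics/"+save,im)
    for f,q in qs:
        for d in getattr(manip,f)(q,cam)[:4]:
            print(cam,f,q,round(d["p"],2),np.round(T[:3,:3]@np.array(d["xyz"])+T[:3,3],4))
    return im,T
def unproj(cam,uv,z,T=None):
    c=manip.get_calibration(cam); T=np.array(c["T"]) if T is None else T
    K=np.array([[c["fx"],0,c["cx"]],[0,c["fy"],c["cy"]],[0,0,1]])
    x=cv2.undistortPoints(np.array(uv,float).reshape(-1,1,2),K,np.array([c["k1"],0,0,0.]))[:,0]
    out=[]
    for a,b in x:
        d=T[:3,:3]@np.array([a,b,1]); o=T[:3,3]; out.append(o+d*(z-o[2])/d[2])
    return np.array(out)
def st():
    s=manip.state(); print("t",s["time"],"p",np.round(s["tool_pos"],4),"q",np.round(s["tool_rot"],4),"F",np.round(s["contact_force"],2),"g",s["gripper_width"])
    return s
E
python3 - <<'E'
from h import *
s=st()
q=np.array(s["tool_rot"]);print(np.round(R.from_quat(q[[1,2,3,0]]).as_matrix(),3))
Q=[("tip_of",x) for x in ["panel_mid","bed_mid","clamp","crank","knob_mid","shaft_top","jaw"]]+[("boxes_of","panel_mid")]
for c in ["scene","top"]: look(c,Q,c+"1.png")
for c in["top","wrist"]:
  k=manip.get_calibration(c);print({a:np.round(v,3) for a,v in k.items()})
look("top",[("tip_of",x) for x in ["jar","solvent_bottle","amber_bottle","pigment_tin","brush","spatula","sanding_block"]])
E
```

```text
t 0.0 p [ 0.2828 -0.557   0.4034] q [-1.000e-03  9.725e-01  2.327e-01 -1.000e-04] F [-0.03 -0.16  0.49] g 0.9956028686044669
[[ 0.892  0.453 -0.001]
 [ 0.453 -0.892  0.002]
 [ 0.    -0.002 -1.   ]]
scene tip_of panel_mid 0.94 [ 0.4288 -0.283   0.0108]
scene tip_of panel_mid 0.94 [ 0.2821 -0.3272  0.0115]
scene tip_of panel_mid 0.94 [ 0.4202 -0.4635  0.0087]
scene tip_of panel_mid 0.65 [ 0.3572 -0.1382  0.011 ]
scene tip_of bed_mid 0.77 [ 0.5399 -0.0036  0.0358]
scene tip_of clamp 0.76 [ 0.5331  0.0753 -0.0033]
scene tip_of crank 0.66 [ 0.5303  0.1748 -0.0006]
scene tip_of knob_mid 0.59 [0.6013 0.1931 0.0932]
scene tip_of shaft_top 0.75 [0.5307 0.1829 0.0697]
scene tip_of shaft_top 0.46 [0.6003 0.1908 0.096 ]
scene tip_of jaw 0.53 [0.5397 0.0745 0.0041]
scene tip_of jaw 0.33 [ 0.7603  0.0726 -0.0011]
scene boxes_of panel_mid 0.9 [ 0.4388 -0.286   0.0219]
scene boxes_of panel_mid 0.82 [ 0.366  -0.1412  0.0223]
scene boxes_of panel_mid 0.73 [ 0.2925 -0.3255  0.0234]
scene boxes_of panel_mid 0.67 [ 0.4265 -0.4621  0.0221]
top tip_of panel_mid 0.93 [ 0.4205 -0.4658  0.0068]
top tip_of pan
[... 1125 characters left out ...]
(-0.01), 'T': array([[ 0.453, -0.849, -0.274,  0.353],
       [-0.892, -0.431, -0.139, -0.523],
       [ 0.   ,  0.307, -0.952,  0.374],
       [ 0.   ,  0.   ,  0.   ,  1.   ]])}
top tip_of jar 0.79 [ 0.6017 -0.2803 -0.004 ]
top tip_of jar 0.48 [ 0.7133  0.3409 -0.0027]
top tip_of jar 0.33 [ 0.4356 -0.2897  0.0097]
top tip_of solvent_bottle 0.69 [7.609e-01 6.750e-02 7.000e-04]
top tip_of solvent_bottle 0.59 [ 0.3716  0.2501 -0.0024]
top tip_of amber_bottle 0.84 [ 0.7621 -0.1151 -0.0037]
top tip_of pigment_tin 0.78 [ 0.7102  0.342  -0.0045]
top tip_of brush 0.92 [ 0.7074  0.0173 -0.0012]
top tip_of spatula 0.86 [ 0.3706  0.2497 -0.0046]
top tip_of sanding_block 0.82 [ 0.5768 -0.4804 -0.0016]
```

View pics/top1.png

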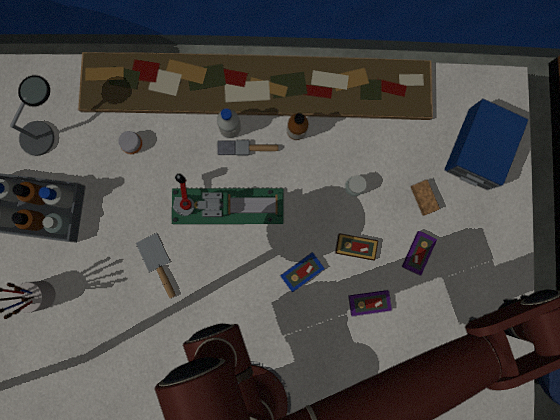

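View pics/scene1.png

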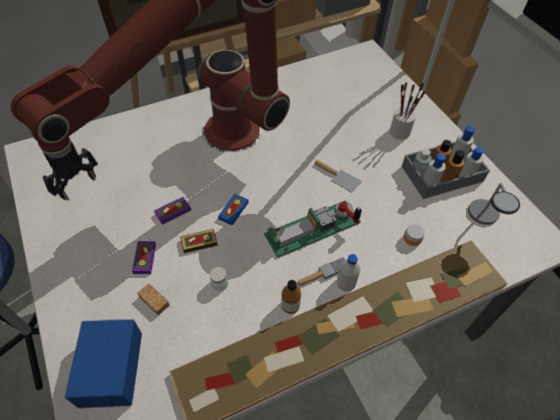

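Target panel (gold border, green field) is at top pixel (357,246), world about (0.435,-0.288). The blue and purple ones are look-alikes. The clamp lies along world +y, with the knob at top pixel (180,178). I'll move over the panel for a close look.

Call:
play_rows(increments=[{"offset": [36,-24,5],"twist": 0,"grip": 1},{"offset": [70,-46,15],"twist": 0,"grip": 1},{"offset": [104,-68,25],"twist": 0,"grip": 1},{"offset": [138,-90,35],"twist": 0,"grip": 1},{"offset": [172,-112,45],"twist": 0,"grip": 1}])

```text
time: 1.72
tool_pos: [0.3851, -0.3796, 0.36]
tool_rot: [0.0, 0.973, 0.232, 0.0]
contact_force: [0.5, -0.5, 0.4]
gripper_width: 1.007
```

Call:
play_rows(increments=[{"offset": [30,-20,10],"twist": 0,"grip": 1},{"offset": [55,-38,20],"twist": 0,"grip": 1},{"offset": [75,-52,30],"twist": 0,"grip": 1},{"offset": [85,-59,40],"twist": 0,"grip": 1},{"offset": [85,-59,40],"twist": 0,"grip": 1}])

```text
time: 2.13
tool_pos: [0.4339, -0.288, 0.3177]
tool_rot: [-0.002, 0.972, 0.234, -0.001]
contact_force: [-0.3, 0.4, -0.4]
gripper_width: 1.001
```

```bash
python3 - <<'E'
from h import *
st()
look("wrist",[("tip_of","panel_mid"),("boxes_of","panel_mid")],"w1.png")
E
```

```text
t 2.1333 p [ 0.4339 -0.288   0.3177] q [-0.0017  0.9722  0.2343 -0.0011] F [-0.31  0.42 -0.44] g 1.0012213432337607
wrist tip_of panel_mid 0.97 [ 0.2812 -0.3272  0.0071]
wrist tip_of panel_mid 0.87 [ 0.4358 -0.288   0.0069]
wrist tip_of panel_mid 0.84 [ 0.4172 -0.4661  0.0087]
wrist tip_of panel_mid 0.64 [ 0.3578 -0.1396  0.0126]
wrist boxes_of panel_mid 0.95 [ 0.4392 -0.4648  0.02  ]
wrist boxes_of panel_mid 0.7 [ 0.4367 -0.2855  0.0194]
wrist boxes_of panel_mid 0.68 [ 0.2877 -0.3234  0.0174]
wrist boxes_of panel_mid 0.59 [ 0.3646 -0.1428  0.0236]
```

View pics/w1.png

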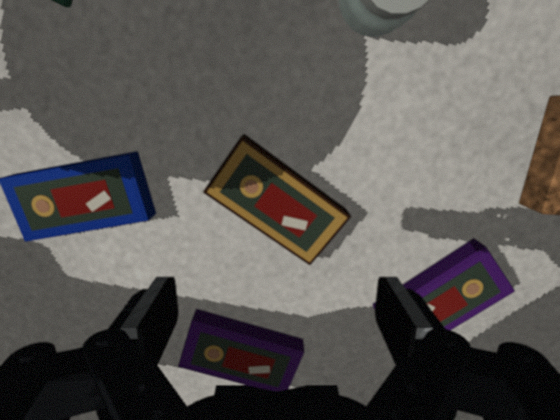

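The gold panel is central, with face corners near (206,190), (244,137), (350,213) and (310,263). I'll unproject them at z = 0.02.

```bash
python3 - <<'E'
from h import *
P=unproj("wrist",[(206,190),(244,137),(350,213),(310,263)],0.02)
print(np.round(P,4), P.mean(0))
for a,b in((0,1),(1,2),(2,3),(3,0)):
  d=P[b]-P[a]; print(np.linalg.norm(d), np.degrees(np.arctan2(d[1],d[0])))
s=st();q=np.array(s["tool_rot"]);M=R.from_quat(q[[1,2,3,0]]).as_matrix()
print("tool y ang",np.degrees(np.arctan2(M[1,1],M[0,1])))
E
```

```text
[[ 0.418  -0.2374  0.02  ]
 [ 0.4698 -0.2469  0.02  ]
 [ 0.4537 -0.351   0.02  ]
 [ 0.3989 -0.3434  0.02  ]] [ 0.43510938 -0.29467376  0.02      ]
0.05264656904101422 -10.333546268024826
0.10537829717249544 -98.79564894770564
0.05533534516963872 172.05587017428059
0.10764749359958833 79.7662480104894
t 2.2833 p [ 0.4335 -0.2912  0.3207] q [ 5.000e-04  9.726e-01  2.324e-01 -0.000e+00] F [-0.14 -0.14 -0.  ] g 1.0072696230407212
tool y ang -63.121057150280365
```

Call:
play_rows(increments=[{"offset": [-1,2,5],"twist": -0.12,"grip": 1},{"offset": [-1,2,15],"twist": -0.24,"grip": 1},{"offset": [-1,2,25],"twist": -0.36,"grip": 1},{"offset": [-1,2,40],"twist": -0.48,"grip": 1},{"offset": [-1,2,50],"twist": -0.6,"grip": 1}])

```text
time: 2.7
tool_pos: [0.4331, -0.2942, 0.2703]
tool_rot: [0.001, 0.859, 0.511, -0.0]
contact_force: [-0.8, 0.7, -0.1]
gripper_width: 0.997
```

Call:
play_rows(increments=[{"offset": [0,0,10],"twist": -0.12,"grip": 1},{"offset": [0,0,20],"twist": -0.24,"grip": 1},{"offset": [0,0,30],"twist": -0.335,"grip": 1},{"offset": [0,0,30],"twist": -0.335,"grip": 1},{"offset": [0,0,30],"twist": -0.335,"grip": 1}])

```text
time: 3.12
tool_pos: [0.4333, -0.2937, 0.2405]
tool_rot: [0.0, 0.765, 0.644, -0.0]
contact_force: [0.4, -0.2, -0.2]
gripper_width: 0.997
```

```bash
python3 - <<'E'
from h import *
st();look("wrist",[("tip_of","panel_mid")],"w2.png");st()
look("top",[("tip_of","panel_mid")])
E
```

```text
t 3.1167 p [ 0.4333 -0.2937  0.2405] q [ 0.000e+00  7.647e-01  6.444e-01 -1.000e-04] F [ 0.41 -0.24 -0.2 ] g 0.9972097346020314
wrist tip_of panel_mid 0.68 [ 0.4388 -0.2914  0.0046]
wrist tip_of panel_mid 0.63 [ 0.2828 -0.325   0.0085]
t 3.2167 p [ 0.4338 -0.2935  0.2414] q [1.000e-03 7.643e-01 6.449e-01 1.000e-04] F [-0.65  0.54 -0.1 ] g 1.0000833838408287
top tip_of panel_mid 0.93 [ 0.4229 -0.4636  0.0022]
top tip_of panel_mid 0.91 [ 0.3669 -0.1433  0.0046]
top tip_of panel_mid 0.8 [ 0.4375 -0.2923  0.0085]
top tip_of panel_mid 0.65 [ 0.7113  0.339  -0.0036]
```

View pics/w2.png

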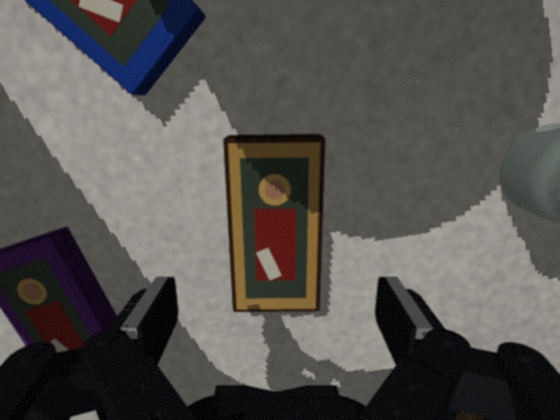

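The panel is upright and centred between the fingers (centre column about 277, face rows 137–310), so I'll descend and grasp.

Call:
play_rows(increments=[{"offset": [0,0,20],"twist": 0,"grip": 1},{"offset": [0,0,40],"twist": 0,"grip": 1},{"offset": [0,0,55],"twist": 0,"grip": 1},{"offset": [0,0,64],"twist": 0,"grip": 1},{"offset": [0,0,64],"twist": 0,"grip": 1}])

```text
time: 3.73
tool_pos: [0.433, -0.2919, 0.1745]
tool_rot: [-0.002, 0.763, 0.646, -0.0]
contact_force: [0.3, 0.3, 0.6]
gripper_width: 1.001
```

Call:
play_rows(increments=[{"offset": [0,0,0],"twist": 0,"grip": 0.55},{"offset": [0,0,0],"twist": 0,"grip": 0.5},{"offset": [0,0,0],"twist": 0,"grip": 0.4},{"offset": [0,0,0],"twist": 0,"grip": 0.4},{"offset": [0,0,0],"twist": 0,"grip": 0.4}])

```text
time: 4.15
tool_pos: [0.4345, -0.2931, 0.1781]
tool_rot: [0.002, 0.763, 0.646, 0.0]
contact_force: [-0.0, -0.0, 5.6]
gripper_width: 0.635
```

Call:
play_rows(increments=[{"offset": [0,0,-15],"twist": 0,"grip": 0.4},{"offset": [0,0,-40],"twist": 0,"grip": 0.4},{"offset": [0,0,-70],"twist": 0,"grip": 0.4},{"offset": [0,0,-100],"twist": 0,"grip": 0.4},{"offset": [0,0,-120],"twist": 0,"grip": 0.4}])

```text
time: 4.57
tool_pos: [0.4339, -0.2926, 0.2991]
tool_rot: [0.001, 0.763, 0.646, 0.0]
contact_force: [0.9, -0.1, -0.4]
gripper_width: 0.637
```

Call:
play_rows(increments=[{"offset": [25,10,-10],"twist": -0.04,"grip": 0.4},{"offset": [60,22,-20],"twist": -0.08,"grip": 0.4},{"offset": [95,36,-20],"twist": -0.12,"grip": 0.4},{"offset": [130,50,-20],"twist": -0.165,"grip": 0.4},{"offset": [165,62,-20],"twist": -0.165,"grip": 0.4}])

```text
time: 4.98
tool_pos: [0.5226, -0.1383, 0.3164]
tool_rot: [0.0, 0.707, 0.707, 0.0]
contact_force: [0.7, -1.1, -0.8]
gripper_width: 0.635
```

Call:
play_rows(increments=[{"offset": [15,6,0],"twist": 0,"grip": 0.4},{"offset": [25,6,0],"twist": 0,"grip": 0.4},{"offset": [25,6,0],"twist": 0,"grip": 0.4}])

```text
time: 5.23
tool_pos: [0.5279, -0.1133, 0.3156]
tool_rot: [-0.001, 0.707, 0.708, -0.0]
contact_force: [-0.9, 0.4, -1.0]
gripper_width: 0.637
```

```bash
python3 - <<'E'
from h import *
st()
for i in range(3): look("wrist",[("tip_of",x) for x in ["bed_mid","shaft_top","knob_mid","clamp","panel_mid"]][:(5 if i<2 else 3)],"w3.png");st()
E
```

```text
t 5.2333 p [ 0.5279 -0.1133  0.3156] q [-7.000e-04  7.066e-01  7.077e-01 -2.000e-04] F [-0.9   0.39 -1.03] g 0.6366792718784764
wrist tip_of bed_mid 0.64 [ 0.5422 -0.0113  0.0348]
wrist tip_of knob_mid 0.39 [0.7027 0.0184 0.0013]
wrist tip_of panel_mid 0.91 [ 0.5307 -0.1091  0.1438]
wrist tip_of panel_mid 0.72 [ 0.3604 -0.1383  0.012 ]
t 5.5333 p [ 0.5277 -0.1161  0.3162] q [ 0.000e+00  7.081e-01  7.061e-01 -1.000e-04] F [-0.59 -0.32 -0.94] g 0.6330049129181687
wrist tip_of bed_mid 0.69 [ 0.5401 -0.0109  0.0372]
wrist tip_of clamp 0.61 [ 6.045e-01 -2.842e-01 -5.000e-04]
wrist tip_of panel_mid 0.82 [ 0.3587 -0.1398  0.0137]
wrist tip_of panel_mid 0.77 [ 0.5303 -0.1113  0.143 ]
t 5.8333 p [ 0.5281 -0.1153  0.3162] q [0.     0.7077 0.7065 0.    ] F [-0.46 -0.08 -1.13] g 0.6387746474415025
wrist tip_of bed_mid 0.59 [ 0.5452 -0.009   0.0352]
wrist tip_of knob_mid 0.18 [ 0.6009 -0.2851 -0.0036]
t 6.0333 p [ 0.5281 -0.115   0.3162] q [-0.      0.7075  0.7067 -0.    ] F [-0.26 -0.65  0.26] g 0.6366958916675963
```

View pics/w3.png

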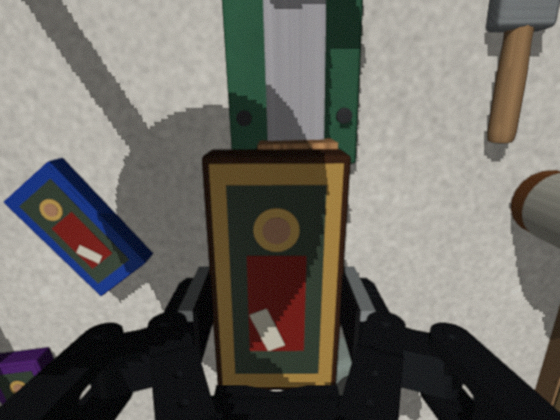

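The panel is held straight. The bed rail's centreline is near column 293 and the fixed jaw's cork is at row ~146. Next I'll compute the axis and the panel's offset in the hand.

```bash
python3 - <<'E'
from h import *
P=unproj("wrist",[(222,0),(362,0),(231,160),(355,163)],0.012);print(np.round(P,4))
d=(P[0]+P[1]-P[2]-P[3])/2;print("axis deg",np.degrees(np.arctan2(d[1],d[0])), "mids",(P[0]+P[1])/2,(P[2]+P[3])/2)
P=unproj("wrist",[(264,0),(326,0),(265,138),(324,140)],0.036);print("rail",np.round(P,4))
P=unproj("wrist",[(205,162),(350,162),(218,387),(335,387)],0.159);print(np.round(P,4),P.mean(0))
P=unproj("wrist",[(258,142),(338,142)],0.062);print("cork top",np.round(P,4))
st()
E
```

```text
[[ 0.4906  0.0303  0.012 ]
 [ 0.5883  0.0303  0.012 ]
 [ 0.4923 -0.0815  0.012 ]
 [ 0.5911 -0.084   0.012 ]]
axis deg 91.17589191076081 mids [0.53942087 0.03032669 0.012     ] [ 0.54174252 -0.08278081  0.012     ]
rail [[ 0.5206  0.0243  0.036 ]
 [ 0.5601  0.0243  0.036 ]
 [ 0.5203 -0.062   0.036 ]
 [ 0.5624 -0.0635  0.036 ]]
[[ 0.5021 -0.0587  0.159 ]
 [ 0.5555 -0.0587  0.159 ]
 [ 0.5013 -0.1629  0.159 ]
 [ 0.5554 -0.1629  0.159 ]] [ 0.52856719 -0.11078157  0.159     ]
cork top [[ 0.5167 -0.062   0.062 ]
 [ 0.5678 -0.062   0.062 ]]
t 6.0333 p [ 0.5281 -0.115   0.3162] q [-0.      0.7075  0.7067 -0.    ] F [-0.26 -0.65  0.26] g 0.6366958916675963
```

Call:
play_rows(increments=[{"offset": [20,3,0],"twist": 0,"grip": 0.4},{"offset": [50,6,0],"twist": -0.015,"grip": 0.4},{"offset": [80,9,15],"twist": -0.015,"grip": 0.4},{"offset": [100,12,30],"twist": -0.015,"grip": 0.4},{"offset": [107,12.5,50],"twist": -0.015,"grip": 0.4}])

```text
time: 6.45
tool_pos: [0.5415, -0.0056, 0.2672]
tool_rot: [0.001, 0.701, 0.713, 0.001]
contact_force: [0.2, -0.7, -1.7]
gripper_width: 0.638
```

Call:
play_rows(increments=[{"offset": [0,0,5],"twist": 0,"grip": 0.4},{"offset": [0,0,10],"twist": 0,"grip": 0.4},{"offset": [0,0,10],"twist": 0,"grip": 0.4}])

```text
time: 6.7
tool_pos: [0.5405, -0.0084, 0.2555]
tool_rot: [-0.001, 0.702, 0.712, -0.001]
contact_force: [0.2, -0.2, -0.2]
gripper_width: 0.634
```

```bash
python3 - <<'E'
from h import *
st()
look("wrist",[("tip_of",x) for x in ["shaft_top","knob_mid","crank","jaw"]],"w4.png");st()
look("wrist",[("tip_of",x) for x in ["shaft_top","knob_mid","panel_mid"]])
im,_=look("top",[("tip_of","panel_mid"),("tip_of","knob_mid"),("tip_of","shaft_top")])
cv2.imwrite("pics/t2.png",cv2.resize(im[165:245,155:305],None,fx=5,fy=5,interpolation=cv2.INTER_CUBIC))
E
```

```text
t 6.7 p [ 0.5405 -0.0084  0.2555] q [-5.000e-04  7.022e-01  7.119e-01 -6.000e-04] F [ 0.23 -0.15 -0.23] g 0.6335449835951481
wrist tip_of crank 0.19 [0.5417 0.0687 0.0038]
wrist tip_of jaw 0.85 [0.5421 0.0721 0.0035]
t 6.95 p [ 0.5412 -0.0086  0.2575] q [9.000e-04 7.025e-01 7.117e-01 6.000e-04] F [ 0.52  0.17 -0.62] g 0.6350631220042998
wrist tip_of panel_mid 0.76 [ 0.3618 -0.1399  0.0108]
top tip_of panel_mid 0.97 [ 0.42   -0.466   0.0068]
top tip_of panel_mid 0.96 [ 0.3631 -0.1422  0.0061]
top tip_of panel_mid 0.73 [ 0.2823 -0.3243  0.0122]
top tip_of panel_mid 0.47 [ 0.539  -0.0064  0.0873]
top tip_of knob_mid 0.38 [0.6005 0.189  0.0909]
top tip_of shaft_top 0.92 [0.5387 0.179  0.0695]
```

View pics/w4.png

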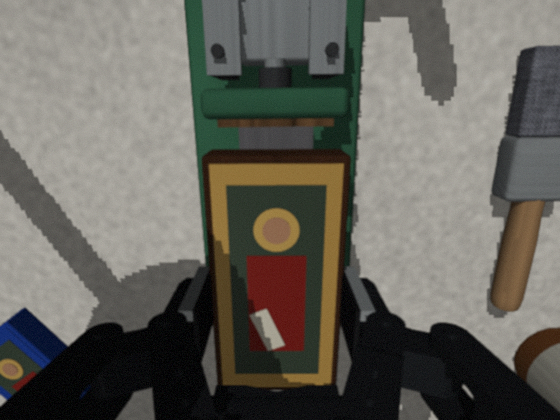

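The panel is over the bed, with the moving jaw's cork strip at rows 119–126 and the panel's cam-side end at rows 150–162. I'll check the gap.

```bash
python3 - <<'E'
from h import *
st();print(np.round(np.array(manip.get_calibration("wrist")["T"])[:3,3],4))
for z in(0.082,0.06): print("cork",z,np.round(unproj("wrist",[(276,119),(276,126)],z),4))
print("jaw sides",np.round(unproj("wrist",[(202,102),(349,102)],0.082),4))
P=unproj("wrist",[(205,162),(350,162),(218,387),(335,387)],0.257-.157);print("panel",np.round(P,4),P.mean(0))
E
```

```text
t 7.35 p [ 0.5407 -0.008   0.2562] q [0.     0.7021 0.712  0.    ] F [-0.62  0.16 -0.07] g 0.6381930081045128
[0.5397 0.0693 0.2252]
cork 0.082 [[0.5398 0.0628 0.082 ]
 [0.5398 0.0601 0.082 ]]
cork 0.06 [[0.5398 0.0618 0.06  ]
 [0.5398 0.0586 0.06  ]]
jaw sides [[0.5103 0.0689 0.082 ]
 [0.5686 0.0698 0.082 ]]
panel [[ 0.514   0.0481  0.1   ]
 [ 0.567   0.0488  0.1   ]
 [ 0.5148 -0.0553  0.1   ]
 [ 0.5685 -0.0546  0.1   ]] [ 0.54108466 -0.00325338  0.1       ]
```

View pics/t2.png

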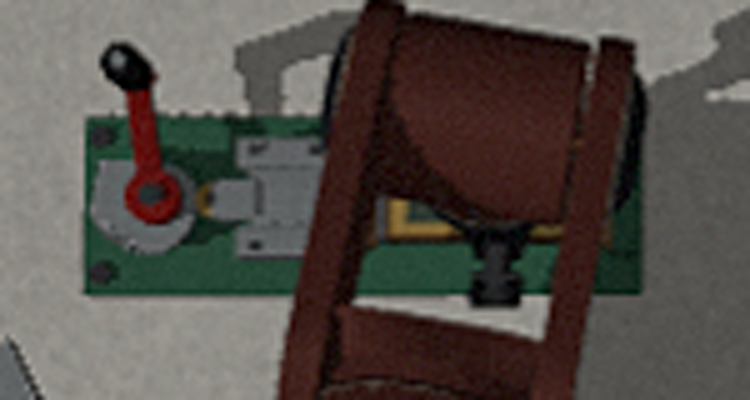

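The panel end is ~11 mm from the moving cork and roughly 4 mm off the fixed-jaw stop, centred across. I'll lower it.

Call:
play_rows(increments=[{"offset": [0,-1,10],"twist": 0,"grip": 0.4},{"offset": [0,-1,20],"twist": 0,"grip": 0.4},{"offset": [0,-1,30],"twist": 0,"grip": 0.4},{"offset": [0,-1,36],"twist": 0,"grip": 0.4},{"offset": [0,-1,38],"twist": 0,"grip": 0.4}])

```text
time: 7.77
tool_pos: [0.5388, -0.0078, 0.2156]
tool_rot: [-0.002, 0.702, 0.712, -0.001]
contact_force: [-0.7, 0.9, -1.5]
gripper_width: 0.632
```

Call:
play_rows(increments=[{"offset": [0,0,1],"twist": 0,"grip": 0.4},{"offset": [0,0,2],"twist": 0,"grip": 0.4},{"offset": [0,0,2],"twist": 0,"grip": 0.4}])

```text
time: 8.02
tool_pos: [0.5399, -0.008, 0.2163]
tool_rot: [0.0, 0.702, 0.712, 0.0]
contact_force: [0.0, 0.1, -1.2]
gripper_width: 0.636
```

Call:
play_rows(increments=[{"offset": [0,0,1],"twist": 0,"grip": 0.4},{"offset": [0,0,2],"twist": 0,"grip": 0.4},{"offset": [0,0,2],"twist": 0,"grip": 0.4}])

```text
time: 8.27
tool_pos: [0.5398, -0.008, 0.2143]
tool_rot: [0.0, 0.702, 0.712, 0.0]
contact_force: [0.7, 0.3, -0.8]
gripper_width: 0.637
```

```bash
python3 - <<'E'
from h import *
for i in range(4): st();manip.grab_frame("wrist")
E
```

```text
t 8.2667 p [ 0.5398 -0.008   0.2143] q [1.000e-04 7.021e-01 7.120e-01 1.000e-04] F [ 0.73  0.26 -0.82] g 0.6374004527402514
t 8.3167 p [ 0.5398 -0.008   0.2143] q [1.000e-04 7.021e-01 7.121e-01 1.000e-04] F [ 0.19 -0.11 -0.21] g 0.6351518656875698
t 8.3667 p [ 0.5398 -0.008   0.2144] q [1.000e-04 7.021e-01 7.120e-01 1.000e-04] F [ 0.37 -0.21 -0.72] g 0.6358898163844889
t 8.4167 p [ 0.5398 -0.008   0.2143] q [1.000e-04 7.021e-01 7.120e-01 1.000e-04] F [ 0.12 -0.24 -1.22] g 0.6351410935286962
```

Call:
play_rows(increments=[{"offset": [0,0,1],"twist": 0,"grip": 0.4},{"offset": [0,0,1],"twist": 0,"grip": 0.4}])

```text
time: 8.63
tool_pos: [0.54, -0.008, 0.2142]
tool_rot: [-0.0, 0.702, 0.712, -0.0]
contact_force: [-3.4, 0.5, 4.7]
gripper_width: 0.634
```

Call:
play_rows(increments=[{"offset": [0,0,1],"twist": 0,"grip": 0.4},{"offset": [0,0,1],"twist": 0,"grip": 0.4}])

```text
time: 8.8
tool_pos: [0.5401, -0.008, 0.2141]
tool_rot: [-0.0, 0.702, 0.712, -0.0]
contact_force: [-6.9, 0.1, 10.6]
gripper_width: 0.636
```

Call:
play_rows(increments=[{"offset": [0,0,0.5],"twist": 0,"grip": 0.4},{"offset": [0,0,0.5],"twist": 0,"grip": 0.4}])

```text
time: 8.97
tool_pos: [0.5402, -0.008, 0.2141]
tool_rot: [-0.0, 0.702, 0.712, -0.0]
contact_force: [-8.3, 1.0, 13.2]
gripper_width: 0.636
```

Contact at the expected height. I'll relieve the pressure and release slowly.

Call:
play_rows(increments=[{"offset": [0,0,-1.5],"twist": 0,"grip": 0.4},{"offset": [0,0,-2],"twist": 0,"grip": 0.55},{"offset": [0,0,-2],"twist": 0,"grip": 0.68},{"offset": [0,0,-2],"twist": 0,"grip": 0.8},{"offset": [0,0,-2],"twist": 0,"grip": 0.9}])

```text
time: 9.38
tool_pos: [0.5397, -0.008, 0.2135]
tool_rot: [-0.0, 0.702, 0.712, -0.0]
contact_force: [-0.0, 0.1, -1.1]
gripper_width: 0.898
```

Call:
play_rows(increments=[{"offset": [0,0,0],"twist": 0,"grip": 0.95},{"offset": [0,0,0],"twist": 0,"grip": 0.95},{"offset": [0,0,0],"twist": 0,"grip": 0.95}])

```text
time: 9.63
tool_pos: [0.5397, -0.008, 0.2136]
tool_rot: [-0.0, 0.702, 0.712, -0.0]
contact_force: [-0.9, -0.6, 1.2]
gripper_width: 0.95
```

Call:
play_rows(increments=[{"offset": [0,0,-15],"twist": 0,"grip": 0.95},{"offset": [0,0,-45],"twist": 0,"grip": 0.95},{"offset": [0,0,-75],"twist": 0,"grip": 0.95},{"offset": [0,0,-105],"twist": 0,"grip": 0.95},{"offset": [0,0,-120],"twist": 0,"grip": 0.95}])

```text
time: 10.05
tool_pos: [0.5406, -0.0081, 0.3382]
tool_rot: [0.002, 0.702, 0.712, 0.002]
contact_force: [0.3, 0.2, 0.8]
gripper_width: 0.948
```

```bash
python3 - <<'E'
from h import *
st()
for i in range(2): look("wrist",[("tip_of",x) for x in ["panel_mid","bed_mid","knob_mid","shaft_top"]],"w5.png");st()
look("top",[("tip_of",x) for x in ["panel_mid","knob_mid","shaft_top"]])
E
```

```text
t 10.05 p [ 0.5406 -0.0081  0.3382] q [0.0024 0.7021 0.7121 0.0018] F [0.34 0.16 0.79] g 0.9478542348004096
wrist tip_of panel_mid 0.72 [ 0.5384 -0.0045  0.0426]
wrist tip_of panel_mid 0.72 [ 0.3628 -0.1387  0.0112]
wrist tip_of bed_mid 0.21 [ 0.5435  0.0737 -0.0017]
t 10.3 p [ 0.5392 -0.0079  0.332 ] q [-1.000e-03  7.021e-01  7.120e-01 -7.000e-04] F [-0.3  -0.2   0.54] g 0.9497123206005516
wrist tip_of panel_mid 0.95 [ 0.3599 -0.1373  0.0127]
wrist tip_of panel_mid 0.94 [ 0.5393 -0.0032  0.0431]
wrist tip_of knob_mid 0.46 [0.5436 0.0723 0.0032]
t 10.55 p [ 0.5394 -0.0079  0.3321] q [-0.0011  0.7021  0.712  -0.0008] F [-0.   -0.1  -0.38] g 0.9503947099539143
top tip_of panel_mid 0.76 [ 0.4208 -0.4643  0.0039]
top tip_of panel_mid 0.73 [ 0.3647 -0.1435  0.0042]
top tip_of panel_mid 0.65 [ 0.5436 -0.0053  0.0426]
top tip_of panel_mid 0.6 [ 0.2858 -0.3244  0.0089]
top tip_of knob_mid 0.37 [0.6014 0.1913 0.0898]
top tip_of shaft_top 0.71 [ 0.5994 -0.2818 -0.0011]
top tip_of shaft_top 0.66 [0.5367 0.1796 0.0705]
top tip_of shaft_top 0.3 [ 0.5392  0.1754 -0.0015]
```

View pics/w5.png

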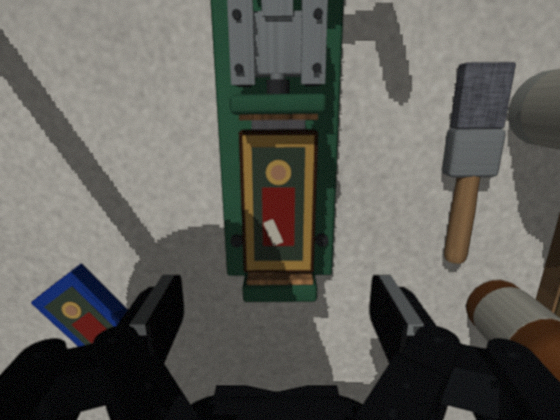

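The panel lies flat and square between the jaws (top end row ~130, cork at row ~117). Now to the knob.

Call:
play_rows(increments=[{"offset": [20,8,0],"twist": 0,"grip": 0.95},{"offset": [55,20,0],"twist": 0,"grip": 0.95},{"offset": [90,33,0],"twist": 0,"grip": 0.95},{"offset": [125,46,0],"twist": 0,"grip": 0.95},{"offset": [155,58,0],"twist": 0,"grip": 0.95}])

```text
time: 11.17
tool_pos: [0.5959, 0.1499, 0.3338]
tool_rot: [0.0, 0.702, 0.712, 0.0]
contact_force: [-0.4, -0.3, -0.2]
gripper_width: 0.952
```

Call:
play_rows(increments=[{"offset": [12,6,0],"twist": 0,"grip": 0.95},{"offset": [12,6,0],"twist": 0,"grip": 0.95},{"offset": [12,6,0],"twist": 0,"grip": 0.95}])

```text
time: 11.42
tool_pos: [0.6014, 0.16, 0.3334]
tool_rot: [0.0, 0.702, 0.712, -0.001]
contact_force: [0.8, 0.0, -0.1]
gripper_width: 0.951
```

```bash
python3 - <<'E'
from h import *
st();manip.grab_frame("wrist")
for i in range(3): look("wrist",[("tip_of",x) for x in ["knob_mid","shaft_top","crank"]],"w6.png")
st()
for i in range(2): look("top",[("tip_of",x) for x in ["knob_mid","shaft_top"]])
E
```

```text
t 11.4167 p [0.6014 0.16   0.3334] q [ 0.000e+00  7.018e-01  7.124e-01 -5.000e-04] F [ 0.76  0.01 -0.1 ] g 0.9511470799316692
wrist tip_of knob_mid 0.78 [0.5996 0.1894 0.091 ]
wrist tip_of shaft_top 0.82 [0.5371 0.1775 0.0691]
wrist tip_of crank 0.6 [ 0.5368  0.179  -0.0016]
wrist tip_of knob_mid 0.75 [0.5984 0.1896 0.0916]
wrist tip_of knob_mid 0.74 [ 0.539  -0.0036  0.047 ]
wrist tip_of shaft_top 0.67 [0.5357 0.1779 0.0699]
wrist tip_of crank 0.96 [ 0.5357  0.1769 -0.0018]
wrist tip_of knob_mid 0.67 [0.5996 0.1916 0.0932]
wrist tip_of shaft_top 0.94 [0.5373 0.1765 0.0711]
wrist tip_of crank 0.77 [ 0.5347  0.1799 -0.0015]
t 12.0667 p [0.6014 0.1598 0.3337] q [0.     0.7022 0.712  0.    ] F [-0.32  0.23  0.08] g 0.9463435167293147
top tip_of shaft_top 0.32 [ 0.601  -0.2817  0.0009]
top tip_of knob_mid 0.68 [ 0.543  -0.0056  0.0466]
```

View pics/w6.png

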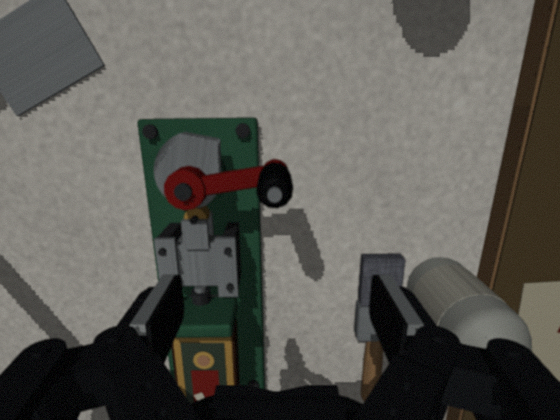

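Knob cap at (275,185), hub at (183,190), agreeing with the networks: knob ≈ (0.600, 0.190), shaft ≈ (0.537, 0.178).

```bash
python3 - <<'E'
from h import *
print(unproj("wrist",[(275,192)],0.116),unproj("wrist",[(183,191)],0.072))
E
```

```text
[[0.60039858 0.18932327 0.116     ]] [[0.5368414 0.1778405 0.072    ]]
```

Call:
play_rows(increments=[{"offset": [15,-1,0],"twist": 0,"grip": 0.95},{"offset": [30,-1,10],"twist": 0,"grip": 0.95},{"offset": [30,-1,30],"twist": 0,"grip": 0.95},{"offset": [30,-1,55],"twist": 0,"grip": 0.95},{"offset": [30,-1,76],"twist": 0,"grip": 0.95}])

```text
time: 12.78
tool_pos: [0.5994, 0.1916, 0.2559]
tool_rot: [-0.0, 0.702, 0.713, -0.0]
contact_force: [-0.6, 0.3, 0.0]
gripper_width: 0.949
```

Call:
play_rows(increments=[{"offset": [0,0,0],"twist": 0,"grip": 0.7},{"offset": [0,0,0],"twist": 0,"grip": 0.5},{"offset": [0,0,0],"twist": 0,"grip": 0.4},{"offset": [0,0,0],"twist": 0,"grip": 0.4},{"offset": [0,0,0],"twist": 0,"grip": 0.4}])

```text
time: 13.2
tool_pos: [0.6007, 0.1902, 0.2598]
tool_rot: [0.001, 0.702, 0.712, 0.001]
contact_force: [0.4, -0.2, -0.3]
gripper_width: 0.399
```

```bash
python3 - <<'E'
from h import *
st()
look("wrist",[("tip_of",x) for x in ["knob_mid","shaft_top"]],"w7.png")
E
```

```text
t 13.2 p [0.6007 0.1902 0.2598] q [0.0009 0.7021 0.7121 0.0014] F [ 0.41 -0.22 -0.35] g 0.39874297323266267
wrist tip_of knob_mid 0.87 [0.598  0.1905 0.0911]
wrist tip_of shaft_top 0.66 [0.5381 0.1793 0.0691]
```

View pics/w7.png

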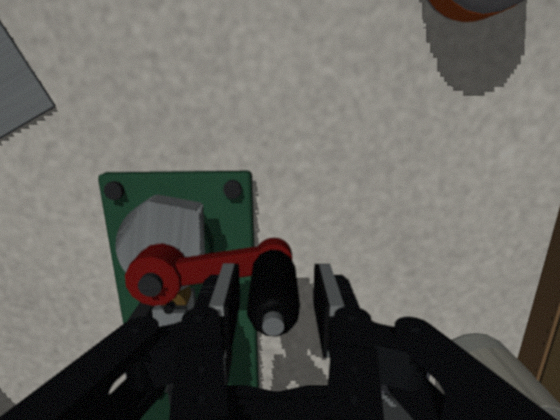

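The knob (top at (272,325)) stands between the pads, so I'll close on it.

Call:
play_rows(increments=[{"offset": [0,-1,0],"twist": 0,"grip": 0.3},{"offset": [0,-1,0],"twist": 0,"grip": 0.2},{"offset": [0,-1,0],"twist": 0,"grip": 0.1},{"offset": [0,-1,0],"twist": 0,"grip": 0.1},{"offset": [0,-1,0],"twist": 0,"grip": 0.1}])

```text
time: 13.77
tool_pos: [0.5995, 0.1899, 0.2586]
tool_rot: [0.001, 0.702, 0.712, 0.001]
contact_force: [2.4, 1.1, 3.3]
gripper_width: 0.235
```

```bash
cat > arc.py <<'E'
# arc.py: print rows for the knob circle; args: knob phase(deg) now, list of target phases; offsets from pose now commanded
import sys; from h import *
c=np.array([float(sys.argv[1]),float(sys.argv[2])]); r=0.065
p=np.array([float(sys.argv[3]),float(sys.argv[4])]); s=st()
print("phase now",np.degrees(np.arctan2(*( np.array(s["tool_pos"][:2])-c)[::-1])),"r",np.linalg.norm(np.array(s["tool_pos"][:2])-c))
q=np.array([0,.7021,.7121,0]);M=R.from_quat(q[[1,2,3,0]]).as_matrix()[:2,:2]
for a in sys.argv[5:]:
    t=np.radians(float(a)); g=c+r*np.array([np.cos(t),np.sin(t)]); print(a,np.round((M.T@(g-p))*1000,1),np.round(g,4))
E
python3 -c "
from h import *
st()"
python3 arc.py 0.537 0.178 0.600 0.190 15 25 35 45 55 65 75 85 95 105 115 125 135
```

```text
t 13.7667 p [0.5995 0.1899 0.2586] q [6.000e-04 7.022e-01 7.120e-01 9.000e-04] F [2.39 1.1  3.29] g 0.23454774216229035
t 13.7667 p [0.5995 0.1899 0.2586] q [6.000e-04 7.022e-01 7.120e-01 9.000e-04] F [2.39 1.1  3.29] g 0.23454774216229035
phase now 10.807833092599868 r 0.06358330377494051
15 [ 4.8 -0.1] [0.5998 0.1948]
25 [15.5 -3.9] [0.5959 0.2055]
35 [25.4 -9.4] [0.5902 0.2153]
45 [ 34.2 -16.6] [0.583 0.224]
55 [ 41.6 -25.1] [0.5743 0.2312]
65 [ 47.4 -34.9] [0.5645 0.2369]
75 [ 51.4 -45.5] [0.5538 0.2408]
85 [ 53.6 -56.6] [0.5427 0.2428]
95 [ 53.7 -67.9] [0.5313 0.2428]
105 [ 51.9 -79.1] [0.5202 0.2408]
115 [ 48.2 -89.8] [0.5095 0.2369]
125 [ 42.7 -99.7] [0.4997 0.2312]
135 [  35.5 -108.5] [0.491 0.224]
```

Call:
play_rows(increments=[{"offset": [5,0,0],"twist": 0,"grip": 0.1},{"offset": [10,-2,0],"twist": 0,"grip": 0.1},{"offset": [15.5,-4,0],"twist": 0,"grip": 0.1},{"offset": [20.5,-6.5,0],"twist": 0,"grip": 0.1},{"offset": [25.5,-9.5,0],"twist": 0,"grip": 0.1}])

```text
time: 14.18
tool_pos: [0.5891, 0.2159, 0.2584]
tool_rot: [0.0, 0.702, 0.712, 0.0]
contact_force: [-1.1, -0.8, 5.1]
gripper_width: 0.236
```

```bash
python3 - <<'E'
from h import *
for i in range(3): st();manip.grab_frame("wrist")
E
```

```text
t 14.1833 p [0.5891 0.2159 0.2584] q [2.000e-04 7.021e-01 7.121e-01 1.000e-04] F [-1.07 -0.78  5.09] g 0.23625634881215285
t 14.2333 p [0.5886 0.2167 0.2584] q [-3.000e-04  7.018e-01  7.124e-01  1.000e-04] F [-0.96 -0.34  5.28] g 0.24251935913125322
t 14.2833 p [0.5888 0.2164 0.2584] q [-2.000e-04  7.018e-01  7.124e-01  1.000e-04] F [-0.73  0.74  5.25] g 0.24152776286303151
```

Call:
play_rows(increments=[{"offset": [7,-5.5,0],"twist": 0,"grip": 0.1},{"offset": [12.7,-11.2,0],"twist": 0,"grip": 0.1},{"offset": [17.5,-17.5,0],"twist": 0,"grip": 0.1},{"offset": [21.3,-23.6,0],"twist": 0,"grip": 0.1},{"offset": [24.2,-30.6,0],"twist": 0,"grip": 0.1}])

```text
time: 14.75
tool_pos: [0.5582, 0.2396, 0.2584]
tool_rot: [0.001, 0.702, 0.712, 0.001]
contact_force: [3.5, -1.3, 4.1]
gripper_width: 0.235
```

```bash
python3 arc.py 0.537 0.178 0.600 0.190 70 78 86 94 102 110 118 126 134 142 150 
```

```text
t 14.75 p [0.5582 0.2396 0.2584] q [0.001  0.702  0.7122 0.0008] F [ 3.47 -1.33  4.1 ] g 0.23496726449565128
phase now 71.00750033744742 r 0.06512027393127347
70 [ 49.7 -40.1] [0.5592 0.2391]
78 [ 52.3 -48.8] [0.5505 0.2416]
86 [ 53.7 -57.7] [0.5415 0.2428]
94 [ 53.8 -66.8] [0.5325 0.2428]
102 [ 52.7 -75.8] [0.5235 0.2416]
110 [ 50.3 -84.5] [0.5148 0.2391]
118 [ 46.7 -92.9] [0.5065 0.2354]
126 [  42.  -100.6] [0.4988 0.2306]
134 [  36.3 -107.7] [0.4918 0.2248]
142 [  29.6 -113.8] [0.4858 0.218 ]
150 [  22.2 -119. ] [0.4807 0.2105]
```

Call:
play_rows(increments=[{"offset": [2.6,-8.8,0],"twist": 0,"grip": 0.1},{"offset": [4,-17.7,0],"twist": 0,"grip": 0.1},{"offset": [4.1,-26.8,0],"twist": 0,"grip": 0.1},{"offset": [3,-35.8,0],"twist": 0,"grip": 0.1},{"offset": [0.6,-44.5,0],"twist": 0,"grip": 0.1}])

```text
time: 15.17
tool_pos: [0.5131, 0.2395, 0.2584]
tool_rot: [0.0, 0.702, 0.712, 0.001]
contact_force: [5.9, 1.4, 5.5]
gripper_width: 0.241
```

```bash
python3 - <<'E'
from h import *
for i in range(2): st();manip.grab_frame("wrist")
E
```

```text
t 15.1667 p [0.5131 0.2395 0.2584] q [3.000e-04 7.020e-01 7.121e-01 1.400e-03] F [5.89 1.43 5.51] g 0.24107480790975752
t 15.2167 p [0.512  0.2391 0.2582] q [-1.000e-04  7.020e-01  7.122e-01  4.000e-04] F [2.47 0.08 8.71] g 0.24333404216465865
```

Call:
play_rows(increments=[{"offset": [-3.6,-8.4,-1],"twist": 0,"grip": 0.1},{"offset": [-8.3,-16.1,-1],"twist": 0,"grip": 0.1},{"offset": [-14,-23.2,-1],"twist": 0,"grip": 0.1},{"offset": [-20.7,-29.3,-1],"twist": 0,"grip": 0.1},{"offset": [-28.1,-34.5,-1],"twist": 0,"grip": 0.1}])

```text
time: 15.68
tool_pos: [0.4789, 0.2108, 0.2585]
tool_rot: [-0.0, 0.702, 0.712, 0.002]
contact_force: [9.4, 4.6, -1.3]
gripper_width: 0.238
```

```bash
python3 - <<'E'
from h import *
for i in range(3): st();manip.grab_frame("wrist")
E
python3 arc.py 0.537 0.178 0.600 0.190 150 156 162 168 174 180 186 192 198 204 210 216 222 228 234 240 246 252 258 264
```

```text
t 15.6833 p [0.4789 0.2108 0.2585] q [-1.000e-04  7.021e-01  7.121e-01  2.100e-03] F [ 9.39  4.62 -1.28] g 0.23770006513518896
t 15.7333 p [0.4784 0.2099 0.2584] q [1.000e-04 7.022e-01 7.119e-01 1.300e-03] F [6.88 2.03 1.89] g 0.23648509216113794
t 15.7833 p [0.4786 0.2101 0.2584] q [-0.      0.7023  0.7118  0.0009] F [6.14 1.41 1.4 ] g 0.23973000291870747
t 15.8333 p [0.4787 0.2102 0.2584] q [-1.000e-04  7.023e-01  7.119e-01  6.000e-04] F [5.52 0.78 1.69] g 0.23921909903758232
phase now 151.0365490832254 r 0.06658759477614913
150 [  22.2 -119. ] [0.4807 0.2105]
156 [  16.2 -122.2] [0.4776 0.2044]
162 [   9.9 -124.7] [0.4752 0.1981]
168 [   3.3 -126.5] [0.4734 0.1915]
174 [  -3.4 -127.7] [0.4724 0.1848]
180 [ -10.2 -128.2] [0.472 0.178]
186 [ -17.  -127.9] [0.4724 0.1712]
192 [ -23.7 -126.9] [0.4734 0.1645]
198 [ -30.3 -125.3] [0.4752 0.1579]
204 [ -36.7 -122.9] [0.4776 0.1516]
210 [ -42.8 -119.9] [0.4807 0.1455]
216 [ -48.6 -116.3] [0.4844 0.1398]
222 [ -53.9 -112.1] [0.4887 0.1345]
228 [ -58.8 -107.3] [0.4935 0.1297]
234 [ -63.1 -102.1] [0.4988 0.1254]
240 [-66.9 -96.5] [0.5045 0.1217]
246 [-70.1 -90.4] [0.5106 0.1186]
252 [-72.6 -84.1] [0.5169 0.1162]
258 [-74.5 -77.6] [0.5235 0.1144]
264 [-75.6 -70.9] [0.5302 0.1134]
```

Call:
play_rows(increments=[{"offset": [-6,-2,0],"twist": 0,"grip": 0.1},{"offset": [-12.3,-4.2,0],"twist": 0,"grip": 0.1},{"offset": [-18.9,-6,0],"twist": 0,"grip": 0.1},{"offset": [-25.6,-7.2,0],"twist": 0,"grip": 0.1},{"offset": [-32.4,-7.7,0],"twist": 0,"grip": 0.1}])

```text
time: 16.25
tool_pos: [0.471, 0.1798, 0.2584]
tool_rot: [-0.004, 0.702, 0.712, 0.003]
contact_force: [1.9, 13.3, 3.1]
gripper_width: 0.237
```

```bash
cat > f.py <<'E'
from h import *
for i in range(4): manip.grab_frame("wrist")
s=st();c=np.array([.537,.178]);d=np.array(s["tool_pos"][:2])-c;r=np.linalg.norm(d);u=d/r;F=np.array(s["contact_force"][:2])
print("phase",np.degrees(np.arctan2(d[1],d[0]))%360,"r",r,"Frad",F@u,"Ftan",F@np.array([-u[1],u[0]]))
E
python3 f.py
```

```text
t 16.45 p [0.4711 0.1787 0.2584] q [-1.800e-03  7.022e-01  7.119e-01  4.000e-04] F [1.19 4.56 4.54] g 0.23522641842887343
phase 179.40498558492646 r 0.0658811537240054 Frad -1.1417734033892804 Ftan -4.576612094583955
```

Call:
play_rows(increments=[{"offset": [-6.8,0.5,0],"twist": 0,"grip": 0.1},{"offset": [-13.5,1.5,0],"twist": 0,"grip": 0.1},{"offset": [-20.1,3.2,0],"twist": 0,"grip": 0.1},{"offset": [-26.5,5.6,0],"twist": 0,"grip": 0.1},{"offset": [-32.6,8.5,0],"twist": 0,"grip": 0.1}])

```text
time: 16.87
tool_pos: [0.4795, 0.1467, 0.2584]
tool_rot: [-0.004, 0.702, 0.712, 0.0]
contact_force: [-5.8, 9.9, 10.0]
gripper_width: 0.236
```

```bash
python3 f.py
```

```text
t 17.0667 p [0.4798 0.1463 0.2584] q [-2.700e-03  7.023e-01  7.119e-01 -3.000e-04] F [-2.18  4.01  7.51] g 0.23692687747789096
phase 209.01768640405132 r 0.06539766453270311 Frad -0.04518294980581596 Ftan -4.565638537563319
```

Call:
play_rows(increments=[{"offset": [-3.9,2.3,-1],"twist": 0,"grip": 0.1},{"offset": [-7.6,5,-1],"twist": 0,"grip": 0.1},{"offset": [-11.1,7.8,-1],"twist": 0,"grip": 0.1},{"offset": [-14.4,10.9,-1],"twist": 0,"grip": 0.1},{"offset": [-17.5,14.3,-1],"twist": 0,"grip": 0.1}])

```text
time: 17.48
tool_pos: [0.4946, 0.1287, 0.2587]
tool_rot: [-0.0, 0.702, 0.713, -0.0]
contact_force: [9.4, -5.6, -3.0]
gripper_width: 0.235
```

```bash
python3 f.py
```

```text
t 17.6833 p [0.4966 0.1268 0.2589] q [0.0041 0.7021 0.712  0.0009] F [15.1  -7.47 -7.21] g 0.23651195886111784
phase 231.73674793267182 r 0.06521499421678194 Frad -3.4800442185391063 Ftan 16.481206959268988
```

The pull has turned to +16 N along the motion, so it is over the lip. I'll keep hold and follow it in small steps until the tangential force vanishes.

Call:
play_rows(increments=[{"offset": [-1.3,1.6,0],"twist": 0,"grip": 0.1},{"offset": [-2.4,3.1,0],"twist": 0,"grip": 0.1},{"offset": [-3.5,4.4,0],"twist": 0,"grip": 0.1},{"offset": [-3.5,4.4,0],"twist": 0,"grip": 0.1}])

```text
time: 18.02
tool_pos: [0.5009, 0.1236, 0.2588]
tool_rot: [0.003, 0.702, 0.712, 0.001]
contact_force: [12.1, -5.1, -5.3]
gripper_width: 0.241
```

```bash
python3 f.py
```

```text
t 18.2167 p [0.5008 0.1237 0.2588] q [0.0029 0.7023 0.7119 0.0011] F [12.82 -5.21 -5.65] g 0.23638103643097522
phase 236.33500561212344 r 0.06523635259238408 Frad -2.7698539879469126 Ftan 13.562439548067355
```

Call:
play_rows(increments=[{"offset": [-1.1,1.6,0],"twist": 0,"grip": 0.1},{"offset": [-2.2,3.2,0],"twist": 0,"grip": 0.1},{"offset": [-3.1,4.7,0],"twist": 0,"grip": 0.1},{"offset": [-3.1,4.7,0],"twist": 0,"grip": 0.1}])

```text
time: 18.55
tool_pos: [0.5052, 0.1211, 0.2588]
tool_rot: [0.001, 0.702, 0.712, 0.001]
contact_force: [11.0, -2.6, -4.0]
gripper_width: 0.239
```

```bash
python3 f.py
```

```text
t 18.75 p [0.5052 0.1211 0.2587] q [0.0017 0.7023 0.7119 0.0009] F [10.65 -3.01 -4.21] g 0.23856631009243315
phase 240.75564327939955 r 0.06517511747742143 Frad -2.581050275122156 Ftan 10.7655819055692
```

Call:
play_rows(increments=[{"offset": [-1,1.7,0],"twist": 0,"grip": 0.1},{"offset": [-1.9,3.4,0],"twist": 0,"grip": 0.1},{"offset": [-2.7,5.1,0],"twist": 0,"grip": 0.1},{"offset": [-2.7,5.1,0],"twist": 0,"grip": 0.1}])

```text
time: 19.08
tool_pos: [0.5101, 0.1188, 0.2587]
tool_rot: [0.001, 0.702, 0.712, 0.001]
contact_force: [8.5, -1.6, -1.9]
gripper_width: 0.24
```

```bash
python3 f.py
```

```text
t 19.2833 p [0.51   0.1188 0.2587] q [8.000e-04 7.023e-01 7.119e-01 6.000e-04] F [ 9.11 -0.66 -2.76] g 0.23226574618418522
phase 245.46385382338696 r 0.06510403027207357 Frad -3.182053556230762 Ftan 8.561916200257269
```

Call:
play_rows(increments=[{"offset": [-0.8,1.7,0],"twist": 0,"grip": 0.1},{"offset": [-1.5,3.4,0],"twist": 0,"grip": 0.1},{"offset": [-2.2,5.2,0],"twist": 0,"grip": 0.1},{"offset": [-2.8,6.9,0],"twist": 0,"grip": 0.1},{"offset": [-2.8,6.9,0],"twist": 0,"grip": 0.1}])

```text
time: 19.7
tool_pos: [0.5167, 0.1163, 0.2587]
tool_rot: [-0.0, 0.702, 0.712, 0.0]
contact_force: [5.6, 0.9, -1.6]
gripper_width: 0.239
```

```bash
python3 f.py
```

```text
t 19.9 p [0.5166 0.1163 0.2587] q [-1.000e-04  7.022e-01  7.119e-01  2.000e-04] F [ 6.11  1.2  -1.81] g 0.240938302319971
phase 251.71698911311074 r 0.06495221792039327 Frad -3.053634854271127 Ftan 5.42908427026991
```

Call:
play_rows(increments=[{"offset": [-0.6,2,0],"twist": 0,"grip": 0.1},{"offset": [-1.2,4,0],"twist": 0,"grip": 0.1},{"offset": [-1.7,5.8,0],"twist": 0,"grip": 0.1},{"offset": [-1.7,5.8,0],"twist": 0,"grip": 0.1}])

```text
time: 20.23
tool_pos: [0.5226, 0.1148, 0.2587]
tool_rot: [-0.001, 0.702, 0.712, -0.0]
contact_force: [3.8, 2.4, -3.8]
gripper_width: 0.235
```

```bash
python3 f.py
```

```text
t 20.4333 p [0.5225 0.1148 0.2588] q [-6.000e-04  7.021e-01  7.120e-01 -3.000e-04] F [ 5.08  2.46 -6.23] g 0.23245018773546977
phase 257.0879447984647 r 0.06480705527343902 Frad -3.530299012904872 Ftan 4.401608379140572
```

```bash
python3 - <<'E'
from h import *
for i in range(3):
  for c in("top","scene"): im,_=look(c,[("tip_of","jaw"),("boxes_of","jaw"),("tip_of","panel_mid")] if i==0 else [("tip_of","jaw"),("boxes_of","jaw")]); cv2.imwrite(f"pics/l_{c}.png",im)
im,_=look("wrist",[("tip_of","shaft_top"),("tip_of","crank")],"w8.png")
a=cv2.imread("pics/l_scene.png");a0=cv2.imread("pics/scene1.png")
b=lambda x:cv2.resize(x[195:260,255:375],(390,211),interpolation=cv2.INTER_CUBIC)
w=cv2.resize(im,(500,375))
t=cv2.imread("pics/l_top.png");t0=cv2.imread("pics/top1.png");bt=lambda x:cv2.resize(x[165:235,165:295],(390,210),interpolation=cv2.INTER_CUBIC)
def pad(x,W): return cv2.copyMakeBorder(x,0,0,0,W-x.shape[1],cv2.BORDER_CONSTANT)
cv2.imwrite("pics/comp.png",np.clip(np.vstack([np.hstack([b(a0),b(a)]),np.hstack([bt(t0),bt(t)])]).astype(float)*1.6,0,255).astype(np.uint8))
E
```

```text
top tip_of jaw 0.75 [ 0.539   0.0667 -0.0015]
top boxes_of jaw 0.54 [0.5376 0.0583 0.0822]
top tip_of panel_mid 0.98 [ 0.423  -0.4645  0.0072]
top tip_of panel_mid 0.84 [ 0.3637 -0.1436  0.0081]
top tip_of panel_mid 0.79 [ 0.2852 -0.3256  0.0099]
top tip_of panel_mid 0.69 [ 0.543  -0.0094  0.0437]
scene tip_of jaw 0.43 [0.5383 0.0744 0.0022]
scene boxes_of jaw 0.49 [0.5422 0.0643 0.0693]
scene tip_of panel_mid 0.97 [ 0.2796 -0.3242  0.0134]
scene tip_of panel_mid 0.96 [ 0.4188 -0.4621  0.0107]
scene tip_of panel_mid 0.83 [ 0.536  -0.0035  0.047 ]
scene tip_of panel_mid 0.65 [ 0.3612 -0.1372  0.012 ]
top boxes_of jaw 0.57 [0.536  0.0568 0.0806]
scene tip_of jaw 0.6 [0.5358 0.0727 0.0013]
scene boxes_of jaw 0.73 [0.5449 0.0635 0.0672]
top tip_of jaw 0.57 [ 0.5386  0.0642 -0.    ]
top tip_of jaw 0.17 [ 0.7617  0.0708 -0.003 ]
top boxes_of jaw 0.63 [0.5371 0.0572 0.0779]
scene tip_of jaw 0.74 [ 5.401e-01  7.700e-02 -1.000e-04]
scene boxes_of jaw 0.72 [0.5465 0.0628 0.0703]
scene boxes_of jaw 0.66 [ 0.582  -0.4741  0.0294]
wrist tip_of shaft_top 0.89 [0.5338 0.1795 0.0703]
wrist tip_of crank 0.95 [ 0.533   0.1769 -0.0042]
```

View pics/comp.png

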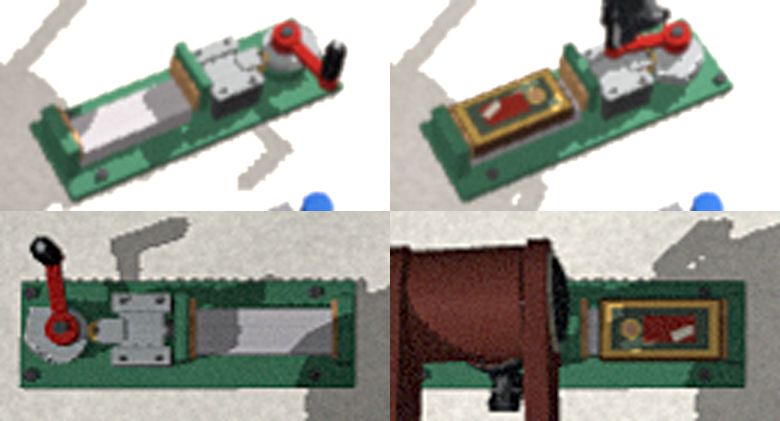

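The composite shows a gap of about 8 mm between jaw cork and panel, and the panel flush against the fixed jaw. So the clamp did shut, but I carried the crank past the flat: the +16 N was the drop beyond the far lip, and the first lip went by unnoticed between readings. I still hold the knob, so I'll go round once more counter-clockwise and read the force more finely.

```bash
cat > seq.py <<'E'
import sys; from h import *
a0,a1,step=map(float,sys.argv[1:4]); q=np.array([0,.7021,.7121,0]);M=R.from_quat(q[[1,2,3,0]]).as_matrix()[:2,:2]
P=lambda a:65*M.T@np.array([np.cos(np.radians(a)),np.sin(np.radians(a))])
while a0<a1-.1:
    print(int(a0),[list(map(float,np.round(P(a0+step*k)-P(a0),1))) for k in range(1,6)]); a0+=5*step
E
python3 seq.py 257 500 7
```

```text
257 [[-1.4, 7.8], [-1.9, 15.7], [-1.4, 23.7], [0.1, 31.4], [2.5, 39.0]]
292 [[3.3, 7.2], [7.5, 14.0], [12.4, 20.2], [18.1, 25.7], [24.4, 30.5]]
327 [[6.9, 4.0], [14.1, 7.1], [21.8, 9.4], [29.6, 10.7], [37.5, 11.0]]
362 [[7.9, -0.6], [15.7, -2.3], [23.2, -4.8], [30.4, -8.2], [37.0, -12.5]]
397 [[6.1, -5.1], [11.6, -10.8], [16.3, -17.2], [20.1, -24.2], [23.1, -31.5]]
432 [[2.1, -7.7], [3.2, -15.5], [3.4, -23.4], [2.6, -31.3], [0.9, -39.1]]
467 [[-2.7, -7.5], [-6.2, -14.6], [-10.6, -21.2], [-15.8, -27.2], [-21.7, -32.5]]
```

Call:
play_rows(increments=[{"offset": [-1.4,7.8,0.5],"twist": 0,"grip": 0.1},{"offset": [-1.9,15.7,0.5],"twist": 0,"grip": 0.1},{"offset": [-1.4,23.7,0.5],"twist": 0,"grip": 0.1},{"offset": [0.1,31.4,0.5],"twist": 0,"grip": 0.1},{"offset": [2.5,39,0.5],"twist": 0,"grip": 0.1}])

```text
time: 22.0
tool_pos: [0.5539, 0.116, 0.2571]
tool_rot: [-0.015, 0.701, 0.712, -0.023]
contact_force: [-78.8, -22.2, 53.8]
gripper_width: 0.237
```

```bash
python3 f.py
```

```text
t 22.2 p [0.5532 0.1157 0.2572] q [-0.0149  0.7013  0.7124 -0.0231] F [-64.9  -15.52  45.69] g 0.2378695161586325
phase 284.5580323438788 r 0.06431894030369467 Frad -1.2861900401779223 Ftan -66.71434194759559
```

Blocked hard near 284°, probably the cam's end stop. I'm backing off at once.

Call:
play_rows(increments=[{"offset": [-2.5,-8,-0.5],"twist": 0,"grip": 0.1},{"offset": [-3.5,-15,-0.5],"twist": 0,"grip": 0.1},{"offset": [-3.5,-15,-0.5],"twist": 0,"grip": 0.1}])

```text
time: 22.45
tool_pos: [0.5438, 0.1137, 0.2583]
tool_rot: [-0.005, 0.702, 0.712, -0.006]
contact_force: [-16.3, -0.6, 8.3]
gripper_width: 0.238
```

```bash
python3 f.py
python3 - <<'E'
from h import *
im=manip.grab_frame("scene")
cv2.imwrite("pics/s9.png",np.clip(cv2.resize(im[180:260,250:390],(770,440),interpolation=cv2.INTER_CUBIC)*1.5,0,255).astype(np.uint8))
E
```

```text
t 22.65 p [0.5443 0.1138 0.2583] q [-0.0053  0.702   0.7121 -0.0066] F [-18.67  -1.81   9.35] g 0.23819875061938156
phase 276.4789450910717 r 0.06460552329559645 Frad -0.31062718808720513 Ftan -18.75663312261019
```

View pics/s9.png

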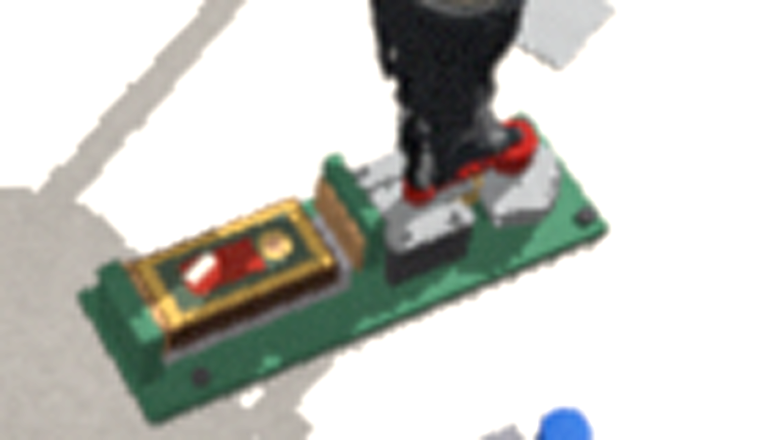

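The jaw stands open and the panel lies undisturbed against the fixed jaw; the crank is against its end stop. The way back into the flat is clockwise over the far lip with the knob held. I estimate the flat's middle near 200–208°.

```bash
sed -i 's/while a0<a1-.1/while (a1-a0)*step>.1/' seq.py; python3 seq.py 278.5 253 -5; python3 seq.py 253.5 226 -3;python3 seq.py 238.5 200 -2
```

```text
278 [[-0.5, -5.6], [-0.5, -11.3], [-0.1, -17.0], [0.9, -22.6], [2.4, -28.0]]
253 [[1.9, -5.3], [4.3, -10.5], [7.1, -15.4], [10.4, -20.1], [14.0, -24.4]]
253 [[1.1, -3.2], [2.4, -6.4], [3.8, -9.5], [5.4, -12.5], [7.1, -15.4]]
238 [[1.9, -2.8], [3.9, -5.6], [6.1, -8.2], [8.4, -10.7], [10.9, -13.0]]
238 [[1.2, -1.9], [2.6, -3.7], [3.9, -5.6], [5.4, -7.3], [6.9, -9.0]]
228 [[1.6, -1.7], [3.2, -3.2], [4.8, -4.8], [6.6, -6.3], [8.3, -7.7]]
218 [[1.8, -1.4], [3.7, -2.6], [5.6, -3.9], [7.5, -5.0], [9.5, -6.1]]
208 [[2.0, -1.0], [4.1, -2.0], [6.2, -2.8], [8.3, -3.6], [10.5, -4.4]]
```

Call:
play_rows(increments=[{"offset": [-0.5,-5.6,0],"twist": 0,"grip": 0.1},{"offset": [-0.5,-11.3,0],"twist": 0,"grip": 0.1},{"offset": [-0.1,-17,0],"twist": 0,"grip": 0.1},{"offset": [0.9,-22.6,0],"twist": 0,"grip": 0.1},{"offset": [2.4,-28,0],"twist": 0,"grip": 0.1}])

```text
time: 23.12
tool_pos: [0.5188, 0.1159, 0.2589]
tool_rot: [0.001, 0.702, 0.712, 0.0]
contact_force: [7.1, 1.6, -11.1]
gripper_width: 0.238
```

```bash
python3 f.py
```

```text
t 23.3167 p [0.5186 0.116  0.2589] q [ 0.000e+00  7.021e-01  7.121e-01 -3.000e-04] F [  3.34   2.26 -10.78] g 0.23587354542360536
phase 253.50471202468913 r 0.0647072857109528 Frad -3.121286085430302 Ftan 2.5641612213515907
```

Call:
play_rows(increments=[{"offset": [1.1,-3.2,0],"twist": 0,"grip": 0.1},{"offset": [2.4,-6.4,0],"twist": 0,"grip": 0.1},{"offset": [3.8,-9.5,0],"twist": 0,"grip": 0.1},{"offset": [5.4,-12.5,0],"twist": 0,"grip": 0.1},{"offset": [7.1,-15.4,0],"twist": 0,"grip": 0.1}])

```text
time: 23.73
tool_pos: [0.5043, 0.122, 0.2591]
tool_rot: [0.003, 0.702, 0.712, 0.001]
contact_force: [14.5, -4.7, -17.0]
gripper_width: 0.238
```

```bash
python3 f.py
```

```text
t 23.9333 p [0.5043 0.122  0.2591] q [2.600e-03 7.022e-01 7.120e-01 5.000e-04] F [ 11.45  -1.97 -15.78] g 0.23461972266696268
phase 239.69012086737564 r 0.06487938138481929 Frad -4.074715902769633 Ftan 10.88004425479275
```

Call:
play_rows(increments=[{"offset": [1.2,-1.9,1],"twist": 0,"grip": 0.1},{"offset": [2.6,-3.7,2],"twist": 0,"grip": 0.1},{"offset": [3.9,-5.6,2],"twist": 0,"grip": 0.1},{"offset": [5.4,-7.3,2],"twist": 0,"grip": 0.1},{"offset": [6.9,-9,2],"twist": 0,"grip": 0.1}])

```text
time: 24.35
tool_pos: [0.4971, 0.1271, 0.2591]
tool_rot: [0.008, 0.702, 0.712, 0.001]
contact_force: [19.5, -16.2, -13.9]
gripper_width: 0.233
```

```bash
python3 f.py
```

```text
t 24.55 p [0.4971 0.127  0.2591] q [0.0073 0.7021 0.712  0.0009] F [ 17.54 -12.29 -13.72] g 0.23698589822322144
phase 231.9262238534025 r 0.06474827759629191 Frad -1.1408337070605894 Ftan 21.392377139267783
```

Call:
play_rows(increments=[{"offset": [1.6,-1.7,0.5],"twist": 0,"grip": 0.1},{"offset": [3.2,-3.2,1],"twist": 0,"grip": 0.1},{"offset": [3.2,-3.2,1],"twist": 0,"grip": 0.1}])

```text
time: 24.8
tool_pos: [0.4941, 0.1297, 0.259]
tool_rot: [0.008, 0.702, 0.712, 0.0]
contact_force: [15.7, -17.0, -8.2]
gripper_width: 0.236
```

```bash
python3 f.py
```

```text
t 25.0 p [0.4942 0.1296 0.259 ] q [8.200e-03 7.021e-01 7.121e-01 2.000e-04] F [ 14.55 -15.82  -8.52] g 0.23984123755592066
phase 228.48119996279723 r 0.06459059712825653 Frad 2.1972069391654605 Ftan 21.38084041332128
```

Call:
play_rows(increments=[{"offset": [1.0,-1.6,0.5],"twist": 0,"grip": 0.1},{"offset": [2.8,-3.3,0.5],"twist": 0,"grip": 0.1},{"offset": [2.8,-3.3,0.5],"twist": 0,"grip": 0.1}])

```text
time: 25.25
tool_pos: [0.4906, 0.1327, 0.2589]
tool_rot: [0.007, 0.702, 0.712, 0.0]
contact_force: [10.3, -14.7, -3.5]
gripper_width: 0.239
```

```bash
python3 f.py
```

```text
t 25.45 p [0.4904 0.1329 0.2589] q [ 6.600e-03  7.021e-01  7.121e-01 -1.000e-04] F [ 11.04 -14.09  -3.23] g 0.23927996669885904
phase 224.04917728732923 r 0.06483528943205648 Frad 1.8593655784625223 Ftan 17.799334859349425
```

Call:
play_rows(increments=[{"offset": [1.6,-1.5,0],"twist": 0,"grip": 0.1},{"offset": [3.2,-2.9,0],"twist": 0,"grip": 0.1},{"offset": [3.2,-2.9,0],"twist": 0,"grip": 0.1}])

```text
time: 25.7
tool_pos: [0.4857, 0.138, 0.2586]
tool_rot: [0.001, 0.702, 0.712, -0.001]
contact_force: [-5.2, -1.4, 8.0]
gripper_width: 0.236
```

```bash
python3 f.py
```

```text
t 25.9 p [0.4848 0.1391 0.2585] q [-1.400e-03  7.022e-01  7.120e-01 -7.000e-04] F [-7.37  2.4   8.97] g 0.23426509136879947
phase 216.69715250200082 r 0.06507435394023336 Frad 4.474719985044509 Ftan -6.329941049220379
```

Now it draws clockwise: back over the far lip at ~221°, so the flat's middle should be near 200°. I'll follow slowly.

Call:
play_rows(increments=[{"offset": [1.6,-1.8,-0.5],"twist": 0,"grip": 0.1},{"offset": [3.4,-3.2,-1],"twist": 0,"grip": 0.1},{"offset": [5.2,-4.5,-1],"twist": 0,"grip": 0.1},{"offset": [7.2,-5.7,-1],"twist": 0,"grip": 0.1},{"offset": [7.2,-5.7,-1],"twist": 0,"grip": 0.1}])

```text
time: 26.32
tool_pos: [0.4793, 0.1462, 0.2585]
tool_rot: [0.001, 0.702, 0.712, 0.0]
contact_force: [-2.7, 0.6, 7.0]
gripper_width: 0.236
```

```bash
python3 f.py
```

```text
t 26.5167 p [0.4794 0.1462 0.2585] q [3.000e-04 7.020e-01 7.121e-01 4.000e-04] F [-3.06  1.92  7.11] g 0.23880894851994114
phase 208.91323994503213 r 0.06582659569932993 Frad 1.7568833060806703 Ftan -3.158154475717
```

Call:
play_rows(increments=[{"offset": [2.1,-1.2,-0.5],"twist": 0,"grip": 0.1},{"offset": [4.2,-2.1,-1],"twist": 0,"grip": 0.1},{"offset": [6.3,-2.9,-1],"twist": 0,"grip": 0.1},{"offset": [6.3,-2.9,-1],"twist": 0,"grip": 0.1}])

```text
time: 26.85
tool_pos: [0.4762, 0.1523, 0.2586]
tool_rot: [0.001, 0.702, 0.712, 0.0]
contact_force: [0.8, -1.0, 2.6]
gripper_width: 0.238
```

```bash
python3 f.py
```

```text
t 27.05 p [0.4762 0.1522 0.2585] q [2.000e-04 7.021e-01 7.120e-01 5.000e-04] F [1.29 0.25 3.33] g 0.235825709120014
phase 202.96988417783336 r 0.06600605657863425 Frad -1.2837723504231462 Ftan 0.27156465424265164
```

The force is near zero at 203°: resting in the flat. Releasing and lifting straight up.

Call:
play_rows(increments=[{"offset": [0.8,-0.2,0],"twist": 0,"grip": 0.1},{"offset": [0.8,-0.2,0],"twist": 0,"grip": 0.2},{"offset": [0.8,-0.2,0],"twist": 0,"grip": 0.3},{"offset": [0.8,-0.2,0],"twist": 0,"grip": 0.45},{"offset": [0.8,-0.2,0],"twist": 0,"grip": 0.6}])

```text
time: 27.47
tool_pos: [0.4751, 0.153, 0.2571]
tool_rot: [-0.001, 0.702, 0.712, -0.001]
contact_force: [-0.3, -0.3, 0.1]
gripper_width: 0.572
```

Call:
play_rows(increments=[{"offset": [0,0,0],"twist": 0,"grip": 0.8},{"offset": [0,0,0],"twist": 0,"grip": 0.8},{"offset": [0,0,-15],"twist": 0,"grip": 0.8},{"offset": [0,0,-45],"twist": 0,"grip": 0.8},{"offset": [0,0,-75],"twist": 0,"grip": 0.8}])

```text
time: 27.88
tool_pos: [0.475, 0.1528, 0.3322]
tool_rot: [-0.001, 0.702, 0.712, -0.002]
contact_force: [0.4, 0.3, 0.1]
gripper_width: 0.8
```

Call:
play_rows(increments=[{"offset": [-15,0,-20],"twist": 0,"grip": 0.8},{"offset": [-45,0,-30],"twist": 0,"grip": 0.8},{"offset": [-60,10,-40],"twist": 0,"grip": 0.8},{"offset": [-60,20,-40],"twist": 0,"grip": 0.8},{"offset": [-60,20,-40],"twist": 0,"grip": 0.8}])

```text
time: 28.3
tool_pos: [0.4976, 0.0924, 0.3743]
tool_rot: [0.001, 0.703, 0.711, 0.001]
contact_force: [0.1, -0.4, -0.5]
gripper_width: 0.798
```

```bash
python3 - <<'E'
from h import *
st()
for i in range(2): im,_=look("wrist",[("tip_of",x) for x in ["knob_mid","shaft_top","panel_mid","jaw"]],"w9.png")
for i in range(2): look("top",[("tip_of",x) for x in ["jaw","panel_mid","knob_mid"]]);look("scene",[("tip_of",x) for x in ["jaw","knob_mid"]])
im=manip.grab_frame("wrist");cv2.imwrite("pics/w10.png",im);st()
E
```

```text
t 28.3 p [0.4976 0.0924 0.3743] q [0.0008 0.7028 0.7114 0.0009] F [ 0.09 -0.37 -0.5 ] g 0.7981567549273556
wrist tip_of knob_mid 0.89 [0.4747 0.1538 0.0889]
wrist tip_of shaft_top 0.74 [0.5359 0.1787 0.0703]
wrist tip_of panel_mid 0.63 [ 0.5381 -0.0061  0.0431]
wrist tip_of panel_mid 0.53 [0.7039 0.0175 0.0019]
wrist tip_of jaw 0.63 [ 0.5418  0.0569 -0.0007]
wrist tip_of knob_mid 0.7 [0.4759 0.1515 0.0924]
wrist tip_of shaft_top 0.6 [0.5365 0.1773 0.0707]
wrist tip_of panel_mid 0.93 [ 0.5395 -0.0085  0.0424]
wrist tip_of jaw 0.64 [0.5435 0.0575 0.0025]
top tip_of jaw 0.43 [ 0.5424  0.0537 -0.0016]
top tip_of panel_mid 0.96 [ 0.5398 -0.0084  0.0457]
top tip_of panel_mid 0.9 [ 0.424  -0.4632  0.0078]
top tip_of panel_mid 0.88 [ 0.3681 -0.1431  0.005 ]
top tip_of panel_mid 0.69 [ 0.2844 -0.3269  0.0076]
top tip_of knob_mid 0.61 [0.4758 0.1532 0.0951]
scene tip_of jaw 0.55 [0.5406 0.0639 0.0039]
scene tip_of knob_mid 0.63 [ 7.584e-01  7.350e-02 -5.000e-04]
scene tip_of knob_mid 0.43 [0.4766 0.1533 0.0933]
top tip_of jaw 0.39 [ 0.5406  0.0563 -0.0022]
top tip_of jaw 0.37 [ 0.5418  0.0701 -0.0011]
top tip_of panel_mid 0.83 [ 0.3695 -0.1418  0.0064]
top tip_of panel_mid 0.82 [ 0.4216 -0.4657  0.006 ]
top tip_of panel_mid 0.68 [ 0.5438 -0.0095  0.044 ]
top tip_of panel_mid 0.66 [ 0.286  -0.3258  0.0098]
top tip_of knob_mid 0.61 [0.4777 0.1553 0.0913]
top tip_of knob_mid 0.52 [ 0.5381  0.0575 -0.0009]
scene tip_of jaw 0.6 [0.5373 0.0644 0.0028]
scene tip_of knob_mid 0.57 [0.478  0.1524 0.0959]
t 29.55 p [0.4966 0.0932 0.3732] q [-0.      0.7021  0.712   0.    ] F [ 0.85  0.42 -0.42] g 0.8003857385638145
```

The crank stays at ~202° and the jaw is shut (y 0.069 → 0.056), with the panel at bed middle. Handing in.

```bash
python3 - <<'E'
from h import *
look("wrist",[("tip_of","knob_mid"),("tip_of","jaw")]);st();print(manip.job_done())
E
```

```text
wrist tip_of knob_mid 0.91 [0.474  0.1551 0.0918]
wrist tip_of jaw 0.69 [ 5.442e-01  5.920e-02 -3.000e-04]
t 29.7 p [0.4966 0.0933 0.3732] q [0.     0.7021 0.712  0.    ] F [-0.34 -0.29 -0.04] g 0.8027569927507895
the job is handed in; nothing more can be done
None
```

The panel lies face up on the bed, the clamp is shut on it with the crank let go, and the job is handed in. I overshot the flat on the way and reached it from the far side. No verdict was reported.

**What went wrong:** I read the force only between calls and missed the first lip, so I carried the crank counter-clockwise past the flat. The clamp opened, with the knob still held. I took that for the flat and pushed on for another turn. The crank met a hard block near 284°, and the highest reading there was about 80 N sideways at the wrist, 98 N in all (limit 120 N). I backed off at once. I don't know whether any of that counted against the 40 N limit on the arm or gripper body.

**How it was mended:** I turned the crank back clockwise, holding the knob, over the far lip at about 221°. I followed the draw until the force along its path was near zero at about 203°, and let go there. The panel was gripped and let go in the flat as asked, but not approached counter-clockwise.

**Last checks:**
- **Crank:** the knob stayed at about 202° from release to hand-in, about two seconds, untouched by the arm.
- **Jaw:** about 12 mm nearer the panel than when open by the top and wrist cameras. The scene camera put it about 6 mm further out, though it also read about 5 mm too far out at the start.
- **Panel:** found at about (0.540, -0.008), at the bed's middle to within the detectors' few millimetres.
- **Not confirmed:** the grip force itself was never measured. The picture limit was reached, so I did not view the final state or check the other things on the bench.

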